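# Push a soil tin under the spring flap of its dust-cover dock

## Robot

A 7-joint arm with a two-finger parallel gripper is mounted at the origin on a cart in front of the work surface, level with it; the furniture and walls round the work are solid. World frame = base frame: x ahead of the robot, y to its left, z up, the work surface at z = 0. Lengths are in m, angles in rad, forces in N, time in s.
With the tool pointing down it reaches from about 0.4 to 0.85 m from the base axis. Payload 10.4 kg.
Tool frame: the origin (TCP) lies between the finger pads; the fingertips stand tcp_to_tips ahead of it and the grasp point (between the pads) lies 8 mm behind it (tcp_to_tips is the distance from the TCP to the fingertips, in m); z points along the fingers, y is the line along which they close (so a half turn about z gives the same grasp; the last joint's range is limited). The gripper opens to 85 mm and grips with 20 to 120 N. Pads are 22 mm wide; open, the fingers measure 114 mm over their backs; the gripper's body (76 mm by 85 mm) begins 54 mm behind the grasp point. The pads swing forward as they close: fully open they stand 13 mm farther back than shut.
Start: joints at [1.163, 0.332, -0.065, 1.46, 0.022, 1.35, -0.088], TCP at [0.235, -0.579, 0.242] pointing down, gripper open.
Joint ranges: [-2.6, 2.6], [-0.5, 2.12], [-1.47, 1.34], [0.16, 2.42], [-1.27, 4.41], [0.06, 2.06], [-2.6, 2.6]. Speed limits (rad/s): [2.22, 2.22, 2.79, 2.79, 3.14, 3.14, 3.14].

## Interface

Orientations are given as a unit quaternion [x, y, z, w].
In Python, from workcell import * gives the robot as it stands.
- The arm moves only by the tool apply_moves, never from a script. Its argument "rows" is a list of rows, each an object of numbers: "x", "y", "z": the shift along the tool's x, y, z in mm; "ax", "ay", "az": the turn, a rotation vector about the tool's x, y, z in degrees; "gripper": the closure, from 0 (fully open) to 1 (shut). A call has 1 to 5 rows; each row shifts and turns the commanded pose from where the row before left it, along the tool's axes as they then stand; what a row does not reach is not made up. A row lasts 1/12 s, in which the tool goes at most 41.7 mm and 7.16 degrees, less where a joint would pass 70% of its speed; a pose out of reach is approached as far as the arm can. A call with a gripper value outside its range is refused whole. The fingers move at their own pace and stop on an object; "newtons" is the grip in N (left out, the last holds). Time passes only in rows, so rows that do not move let the fingers close. It gives the time, the measured TCP pose, the force, the opening and the grip force at its end, in the units of the state.
- get_obs(): the state, without advancing time (a new reading comes with each control period).
- camera(name): name is "scene" or "top"; returns a dict with "color" (480x640x3 uint8, red, green, blue), "fov_y" (degrees; the focal length in pixels is half the picture's height over the tangent of half this angle, whatever the lens; pixels are square), "cx", "cy" (the principal point, pixels), "rvec" (rotation vector, rad) and "tvec" (3), from world to camera coordinates, as OpenCV has them. Camera axes: x right, y down, z forward; pixel columns grow to the right and rows downward; lengths in m; the calibration is good to about 2 mm. A picture is of the moment at which its call begins. There is no depth.
- hand_in(): hands the job in; it is judged then, once.
The state is a dict: "clock": time; "joint_pos": joint angles; "joint_velocities": joint speeds; "tau": joint torques, N m; "position": TCP position; "ee_rot": TCP orientation; "ft_force": force on the tool from outside, world axes, zero at the start; "torque": the same for the moment, N m; "grip_width": opening from 0.0 (shut) to 1.0 (fully open); "grasp_force": force on a finger pad.
Only numpy, scipy, OpenCV 4.12 (cv2) and the standard library are available. Lean on these libraries where they do the work, as an engineer would, in place of code of your own. Each camera call takes 0.05 s, during which the arm holds its last target. There are 200 camera calls.

## Task

Put the soil tin away in its dust-cover dock: with one fingertip press the dock's long side paddle down and keep it down so that the spring flap stays open, and with the other fingertip meanwhile push the tin along the lane and under the flap, fully home against the back stop. Then take the hand away so that the flap springs shut with its tongue behind the tin. Only push: do not pinch, lift or tip the tin, and leave the other things on the bench where they are.

Things in the scene. Friction and masses are not known exactly. Their poses are not given: they have to be found in the camera images.
- dock: Low grey fixed dock; the tin slides on the bench itself. Origin on the bench, mid-lane, under the front face of the shut flap's tongue. +x = push direction (inwards), +y left of it, z up; yaw varies. Lane walls, lined with slippery white plastic: inner faces at y = -33 and +33 mm, 6 mm thick, 24 mm (right) and 27 mm (left) tall, from x = -130 mm (flared mouth before that) to the back stop.
- back_stop (a point): Middle of the inner face of the dock's back wall, 13 mm above the bench: dock x = +70 mm. The tin is fully home when it touches this.
- notch (a point): Middle of the inner end of the wide finger notch in the front of the shut roof: notch is dock x = 0 to 38 mm, y = -32 to +20 mm, so an upright finger pushing near dock y = -9 mm can follow the tin in; fully open it is clear up to about y = +13 mm. The roof is aluminium, 2.5 mm thick: dock x = 0 to 74, y = -36 to +38 mm; shut, underside 30 mm up; fully open, its far edge is 65 mm up.
- flap (a joint): Opening angle of roof, tongue and paddle (one piece on a rod along dock x, over the right wall, y = -36 mm, 30 mm up): 0 shut, 0.45 at the open stop. Pressing the paddle down raises the roof; a spring shuts it. Takes about 1.3 N at first, about 3 N fully open, at the paddle's middle line. From about 0.32 the tin passes under the tongue; a push along the lane cannot open it.
- paddle (a point): Middle of the black paddle's upper face, outside the lane on its right; moves with the flap. 148 mm long (dock x = -130 to +18 mm), 39 mm wide (dock y = -87 to -48 mm); can be pressed anywhere along it, and a fingertip can slide along it while pressing. This point: dock y = -68 mm, 24 mm up when shut, 11 mm when fully open (then sloping 19 deg down away from the lane).
- tongue (a point): Lower end of the aluminium tongue hanging from the front left corner of the roof, 12 mm wide (dock y = +20 to +32 mm), 3 mm thick (dock x = 0 to 3 mm); 12 mm above the bench when shut, where it bars the lane to the tin; about 41 mm above it when fully open.
- soil_tin: Open round aluminium tin holding soil, 60 mm across, 26 mm tall, about 30 g; the only tin standing in the lane, in front of the tongue. Origin: centre of its underside. It is fully home when it touches the back stop, its centre then 40 mm along the dock's +x.
- empty_tin: Bystander: like tin without soil, 60 mm across, 26 mm tall, beyond the dock's back. Origin: centre of its underside.
- crucible: Bystander: white porcelain crucible with lid, 45 mm across, 49 mm tall, beyond the dock's back. Origin: centre of its underside.
- vial: Bystander: brown dropper vial with black cap, 27 mm across, 89 mm tall, to the left of the lane. Origin: centre of its underside.
Things that resemble listed ones, but are neither listed nor needed, are in the scene too. What is shaped like the soil_tin but green or turquoise is not meant.

How it is judged:
By the outcome, as a careful person would: the job done as asked, in the order asked, and still so for the second after the job is handed in, with the robot touching nothing.
It also fails if it takes over 38 s, if anything falls off the work surface, if the arm or the gripper's body presses on something with over 40 N, if the wrist force passes 120 N, or if a joint passes its speed limit or range.

## Working session

There is one attempt and no reset: what is moved stays moved. The work goes in short steps, Python scripts to look and compute and a tool call to move; the robot and the scene stay as the last step left them, time stands still between calls to the robot, and variables do not carry over. Pictures are saved under pics/ and viewed, at most 10 in all, crops included, and the job is handed in when it is done.

Besides the shell and the picture viewer there is one more tool, called after ">>>" as name(argument=value, ...), one argument or row to a line, values as JSON. apply_moves: Moves the arm, as the interface text tells. Its arguments: {"type":"object","properties":{"rows":{"type":"array","items":{"type":"object","properties":{"x":{"type":"number"},"y":{"type":"number"},"z":{"type":"number"},"ax":{"type":"number"},"ay":{"type":"number"},"az":{"type":"number"},"gripper":{"type":"number"}}}},"newtons":{"type":"number"}},"required":["rows"]}

```bash
mkdir -p pics; ls; python3 - <<'E'
from workcell import *
import cv2,numpy as np
o=get_obs(); print({k:np.round(v,3) for k,v in o.items()})
for n in("scene","top"):
    c=camera(n); cv2.imwrite(f"pics/{n}0.png",c["color"][:,:,::-1]); np.savez(f"{n}0.npz",**c)
    print(n,{k:c[k] for k in c if k!="color"})
E
```

```text
pics
{'clock': np.float64(0.0), 'joint_pos': array([ 1.163,  0.333, -0.065,  1.461,  0.022,  1.35 , -0.088]), 'joint_velocities': array([-0.001,  0.001, -0.   , -0.001, -0.   ,  0.002,  0.   ]), 'tau': array([ 1.0000e-03, -6.2547e+01,  4.9000e-02, -3.9161e+01,  1.6000e-02,
        1.0000e-02,  0.0000e+00]), 'position': array([ 0.234, -0.579,  0.242]), 'ee_rot': array([ 0.982,  0.191, -0.   , -0.001]), 'ft_force': array([-0.158, -0.299,  0.496]), 'torque': array([-0.008,  0.014, -0.03 ]), 'grasp_force': np.float64(0.0), 'grip_width': np.float64(1.004)}
scene {'fov_y': 46.073089179957584, 'cx': 314.3026725942648, 'cy': 251.16318080179835, 'rvec': array([ 1.83785589, -1.16780637,  0.66507306]), 'tvec': array([-0.39332928,  0.22591525,  0.83391693])}
top {'fov_y': 44.800695995117195, 'cx': 326.7884441050256, 'cy': 240.9543270093352, 'rvec': array([ 2.16301576, -2.17405104,  0.12809056]), 'tvec': array([-0.20276947,  0.49812951,  1.32355184])}
```

View pics/scene0.png

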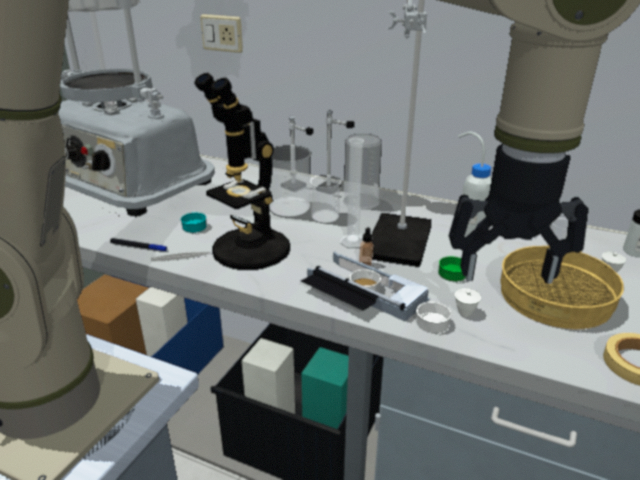

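View pics/top0.png

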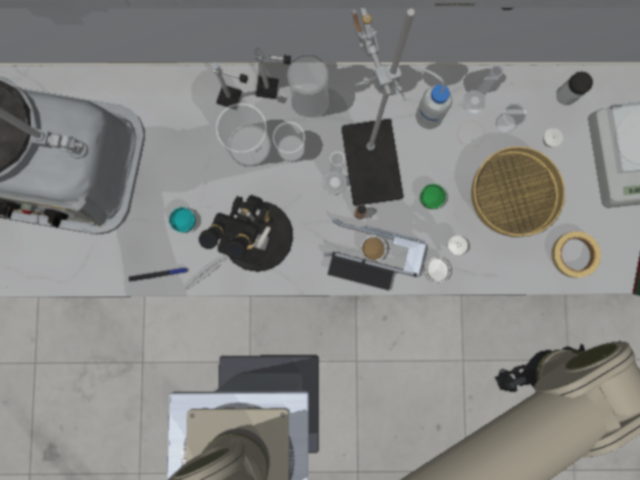

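The dock lies in the top view around (375,250), with its paddle at (361,273), soil tin at (374,247) and push direction to the right. In the scene view it is around (370,285). I'll enlarge both.

```bash
python3 - <<'E'
import cv2
a=cv2.imread("pics/top0.png")[195:300,310:450]; b=cv2.imread("pics/scene0.png")[225:340,290:490]
a=cv2.resize(a,None,fx=5.7,fy=5.7,interpolation=cv2.INTER_CUBIC); b=cv2.resize(b,None,fx=4,fy=4,interpolation=cv2.INTER_CUBIC)
cv2.imwrite("pics/ta.png",a[:600,:800]);cv2.imwrite("pics/sa.png",b)
E
```

```text
(no output)
```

View pics/ta.png

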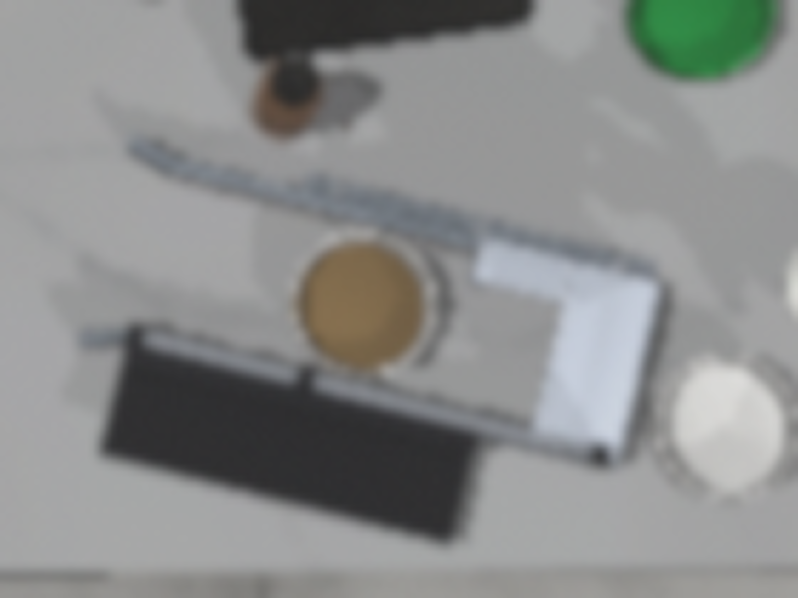

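View pics/sa.png

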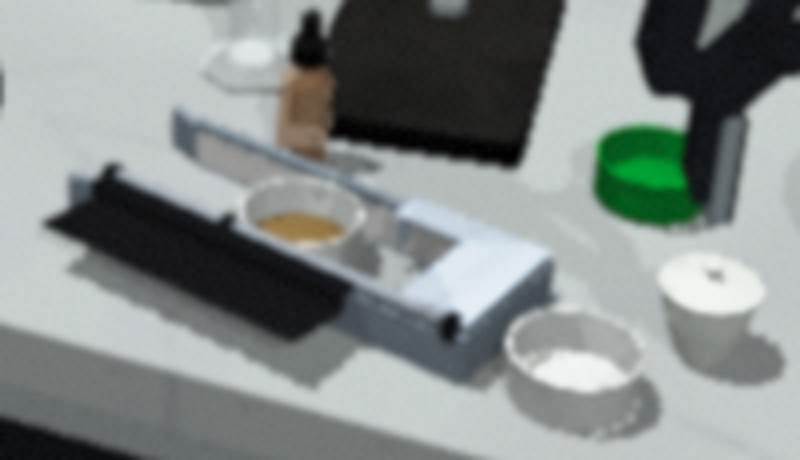

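Both crops show the dock clearly (top crop / scene crop):
- Paddle outer corners: (100,452), (450,543) / (45,223), (295,338).
- Roof corners: (477,240), (663,275) / (400,203), (553,262).
- Notch corners: (562,300), (535,425) / (455,240), (415,290).
- Soil tin: (361,305) / (305,225).

I'll triangulate these and fit the dock pose.

```bash
cat > h.py <<'E'
import numpy as np,cv2
def cam(c):
    f=240/np.tan(np.radians(float(c["fov_y"]))/2); R=cv2.Rodrigues(c["rvec"])[0]
    K=np.array([[f,0,float(c["cx"])],[0,f,float(c["cy"])],[0,0,1]]); return K,R,np.array(c["tvec"]).reshape(3)
def plane(c,px,z):
    K,R,t=cam(c); d=R.T@np.linalg.inv(K)@[*px,1]; o=-R.T@t; return o+d*(z-o[2])/d[2]
def tri(c1,p1,c2,p2):
    P=[]
    for c in(c1,c2):
        K,R,t=cam(c); P.append(K@np.c_[R,t])
    X=cv2.triangulatePoints(P[0],P[1],np.array(p1,float),np.array(p2,float))[:,0]; return X[:3]/X[3]
def proj(c,X):
    K,R,t=cam(c); q=K@(R@np.asarray(X)+t); return q[:2]/q[2]
def rigid(D,W): # planar fit
    D=np.array(D)[:,:2];W=np.array(W)[:,:2];a,b=D-D.mean(0),W-W.mean(0)
    th=np.arctan2((a[:,0]*b[:,1]-a[:,1]*b[:,0]).sum(),(a*b).sum()); R=np.array([[np.cos(th),-np.sin(th)],[np.sin(th),np.cos(th)]])
    t=W.mean(0)-R@D.mean(0); return th,R,t,1000*(W-D@R.T-t)
E
python3 - <<'E'
from h import *
T=dict(np.load("top0.npz"));S=dict(np.load("scene0.npz"))
pts={"pad1":((100,452),(45,223),(-130,-87)),"pad2":((450,543),(295,338),(18,-87)),"rBL":((663,275),(553,262),(74,38)),"rFL":((477,240),(400,203),(0,38)),"n1":((562,300),(455,240),(38,20)),"n2":((535,425),(415,290),(38,-32))}
D=[];W=[];H=[];Wt=[]
z={"pad1":.018,"pad2":.018}
for k,(a,b,d) in pts.items():
    p=(310+a[0]/5.7-.4,195+a[1]/5.7-.4); q=(290+b[0]/4-.4,225+b[1]/4-.4)
    X=tri(T,p,S,q); D.append(np.array(d)/1000);W.append(X);Wt.append(plane(T,p,z.get(k,.0325)));print(k,X.round(4),Wt[-1].round(4),plane(S,q,z.get(k,.0325)).round(4))
for w in(W,Wt):
    th,R,t,e=rigid(D,w);print(np.degrees(th),t,e.round(1).tolist())
# soil tin: soil disc in top by mask
for C,n in((T,'T'),(S,'S')):
    im=cv2.cvtColor(C["color"],cv2.COLOR_RGB2HSV);m=cv2.inRange(im,(8,70,60),(25,255,230))
    nn,l,s,c=cv2.connectedComponentsWithStats(m)
    for i in range(1,nn):
        if s[i,4]>30: print(n,c[i],s[i])
E
```

```text
pad1 [ 0.4214 -0.2068  0.0241] [ 0.4212 -0.2058  0.018 ] [ 0.4303 -0.2037  0.018 ]
pad2 [ 0.3837 -0.3482  0.0258] [ 0.3834 -0.348   0.018 ] [ 0.3944 -0.3457  0.018 ]
rBL [ 0.4919 -0.436   0.0246] [ 0.4911 -0.4349  0.0325] [ 0.4801 -0.4381  0.0325]
rFL [ 0.5057 -0.3584  0.0279] [ 0.5058 -0.3595  0.0325] [ 0.4977 -0.3589  0.0325]
n1 [ 0.4808 -0.3927  0.0314] [ 0.4811 -0.3936  0.0325] [ 0.4784 -0.3921  0.0325]
n2 [ 0.4317 -0.3847  0.0315] [ 0.4304 -0.3816  0.0325] [ 0.4323 -0.388   0.0325]
-104.2298814756165 [ 0.47185553 -0.35283368] [[1.9, -1.4], [0.6, 0.7], [1.4, -2.1], [-3.0, 3.7], [-1.1, 1.9], [0.2, -2.9]]
-104.49090320942595 [ 0.47151251 -0.35233209] [[1.4, -1.1], [0.6, -0.0], [1.4, -1.4], [-2.5, 2.4], [-0.2, 0.6], [-0.6, -0.5]]
T [356.70175439  22.59649123] [354  14   7  18  57]
T [366.51111111  19.24444444] [363  15   8   8  45]
T [517.82466133 191.54464286] [ 472  147   92   89 6496]
T [266.6744186  216.81395349] [264 211   6  11  43]
T [243.72916667 236.02083333] [238 233  12  10  48]
T [576.43595264 254.11948332] [553 232  47  45 929]
T [372.92238806 248.20298507] [363 238  21  21 335]
T [248.93548387 246.64516129] [246 244   7   6  31]
S [231.39130435 104.34782609] [224  99  14   9  46]
S [233.56140351 133.22807018] [225 131  18   5  57]
S [106.08247423 142.4742268 ] [ 97 138  18  11  97]
S [266.58163265 150.56122449] [262 145  10  12  98]
S [235.75789474 170.54736842] [226 163  22  20 190]
S [232.05172414 193.48275862] [226 190  15   7  58]
S [267.95121951 200.19512195] [265 197   7   8  41]
S [245.43434343 228.47474747] [235 223  17  11  99]
S [366.51834862 251.68807339] [361 242  13  23 218]
S [560.88683853 288.37788331] [ 501  245  123   84 7370]
S [112.12024805 311.17282286] [  76  274   72   80 3709]
S [365.03030303 281.39393939] [355 278  21   7  99]
S [622.45663265 355.67176871] [ 604  333   36   52 1176]
```

```bash
python3 - <<'E'
from h import *
import workcell; print([n for n in dir(workcell) if n[0]!='_'], getattr(workcell,'tcp_to_tips',None))
T=dict(np.load("top0.npz"));S=dict(np.load("scene0.npz"))
th=np.radians(-104.4);R=np.array([[np.cos(th),-np.sin(th)],[np.sin(th),np.cos(th)]]);t=np.array([.4717,-.3526])
X=tri(T,(372.9,248.2),S,(365,281.4));print("soil",X)
for n,p in(("soil",X),("soilT.01",plane(T,(372.9,248.2),.01)),("rimT",plane(T,(310+371/5.7-.4,195+305/5.7-.4),.026)),("rimS",plane(S,(290+305/4-.4,225+210/4-.4),.026)),("vialTop",plane(T,(361.5,209),.08)),("microscope",plane(T,(290,240),.02))):
    print(n,p.round(4),(1000*R.T@(p[:2]-t)).round(1))
d=np.array([-.112,-.038]);w=R@d+t;print("pre",w, "stop",R@np.array([0,-.038])+t)
E
```

```text
['MotionError', 'camera', 'get_obs', 'hand_in', 'tcp_to_tips'] 0.011
soil [ 0.48143685 -0.31448123  0.01581192]
soil [ 0.4814 -0.3145  0.0158] [-39.3  -0. ]
soilT.01 [ 0.4815 -0.3138  0.01  ] [-40.   -0.2]
rimT [ 0.4801 -0.3165  0.026 ] [-37.   -0.8]
rimS [ 0.4823 -0.3169  0.026 ] [-37.2   1.4]
vialTop [ 0.5632 -0.2833  0.08  ] [-89.9  71.4]
microscope [ 0.5006 -0.1195  0.02  ] [-233.   -29.9]
pre [ 0.46274711 -0.23466847] stop [ 0.43489384 -0.34314978]
```

>>> apply_moves(
  rows=[
    {"az": -6.7, "gripper": 0.43},
    {"az": -6.7},
    {"az": -6.7},
    {"az": -6.7},
    {"az": -6.7},
  ],
  newtons=40,
)

```text
invalid input at $.rows[0]: expected keys x, y, z, ax, ay, az, gripper
```

>>> apply_moves(
  rows=[
    {"az": -6.7},
    {"az": -6.7},
    {"az": -6.7},
    {},
    {},
  ],
)

```text
invalid input at $.rows[0]: expected keys x, y, z, ax, ay, az, gripper
```

>>> apply_moves(
  rows=[
    {"x": 0, "y": 0, "z": 0, "ax": 0, "ay": 0, "az": -6.7, "gripper": 0.43},
    {"x": 0, "y": 0, "z": 0, "ax": 0, "ay": 0, "az": -6.7, "gripper": 0.43},
    {"x": 0, "y": 0, "z": 0, "ax": 0, "ay": 0, "az": -6.7, "gripper": 0.43},
    {"x": 0, "y": 0, "z": 0, "ax": 0, "ay": 0, "az": -6.7, "gripper": 0.43},
    {"x": 0, "y": 0, "z": 0, "ax": 0, "ay": 0, "az": -6.7, "gripper": 0.43},
  ],
  newtons=40,
)

```text
clock: 0.52
position: [0.2345, -0.5791, 0.2418]
ee_rot: [0.883, 0.469, 0.0, -0.0]
ft_force: [-0.4, -0.7, 0.3]
grip_width: 0.568
grasp_force: 0.0
```

>>> apply_moves(
  rows=[
    {"x": 0, "y": 0, "z": 0, "ax": 0, "ay": 0, "az": -6.7, "gripper": 0.43},
    {"x": 0, "y": 0, "z": 0, "ax": 0, "ay": 0, "az": -6.7, "gripper": 0.43},
    {"x": 0, "y": 0, "z": 0, "ax": 0, "ay": 0, "az": -6.7, "gripper": 0.43},
    {"x": 0, "y": 0, "z": 0, "ax": 0, "ay": 0, "az": 0, "gripper": 0.43},
  ],
)

```text
clock: 0.85
position: [0.2345, -0.5791, 0.2418]
ee_rot: [0.788, 0.615, 0.0, -0.0]
ft_force: [-0.4, -0.4, -0.1]
grip_width: 0.57
grasp_force: 0.0
```

>>> apply_moves(
  rows=[
    {"x": 37.3, "y": 13.8, "z": 0, "ax": 0, "ay": 0, "az": 0, "gripper": 0.43},
    {"x": 37.3, "y": 13.8, "z": 0, "ax": 0, "ay": 0, "az": 0, "gripper": 0.43},
    {"x": 37.3, "y": 13.8, "z": 0, "ax": 0, "ay": 0, "az": 0, "gripper": 0.43},
    {"x": 37.3, "y": 13.8, "z": 0, "ax": 0, "ay": 0, "az": 0, "gripper": 0.43},
    {"x": 37.3, "y": 13.8, "z": 0, "ax": 0, "ay": 0, "az": 0, "gripper": 0.43},
  ],
)

```text
clock: 1.27
position: [0.3483, -0.414, 0.2422]
ee_rot: [0.791, 0.611, -0.0, -0.0]
ft_force: [0.4, 0.2, -0.4]
grip_width: 0.573
grasp_force: 0.0
```

>>> apply_moves(
  rows=[
    {"x": 37.3, "y": 13.8, "z": 0, "ax": 0, "ay": 0, "az": 0, "gripper": 0.43},
    {"x": 37.3, "y": 13.8, "z": 0, "ax": 0, "ay": 0, "az": 0, "gripper": 0.43},
    {"x": 37.3, "y": 13.8, "z": 0, "ax": 0, "ay": 0, "az": 0, "gripper": 0.43},
    {"x": 37.3, "y": 13.8, "z": 0, "ax": 0, "ay": 0, "az": 0, "gripper": 0.43},
    {"x": 37.3, "y": 13.8, "z": 0, "ax": 0, "ay": 0, "az": 0, "gripper": 0.43},
  ],
)

```text
clock: 1.68
position: [0.4614, -0.2504, 0.2424]
ee_rot: [0.791, 0.611, -0.0, 0.0]
ft_force: [1.3, -0.7, 0.2]
grip_width: 0.57
grasp_force: 0.0
```

>>> apply_moves(
  rows=[
    {"x": 0, "y": 0, "z": 40, "ax": 0, "ay": 0, "az": 0, "gripper": 0.43},
    {"x": 0, "y": 0, "z": 40, "ax": 0, "ay": 0, "az": 0, "gripper": 0.43},
    {"x": 0, "y": 0, "z": 40, "ax": 0, "ay": 0, "az": 0, "gripper": 0.43},
    {"x": 0, "y": 0, "z": 30, "ax": 0, "ay": 0, "az": 0, "gripper": 0.43},
    {"x": 0, "y": 0, "z": 0, "ax": 0, "ay": 0, "az": 0, "gripper": 0.43},
  ],
)

```text
clock: 2.1
position: [0.4571, -0.2503, 0.0864]
ee_rot: [0.791, 0.612, -0.002, -0.005]
ft_force: [-1.6, 0.7, -0.2]
grip_width: 0.572
grasp_force: 0.0
```

```bash
cat > look.py <<'E'
from workcell import *
from h import *
import sys
n=sys.argv[1]; s=camera("scene"); np.savez("s_%s.npz"%n,**s); t=camera("top"); np.savez("t_%s.npz"%n,**t)
a=cv2.resize(s["color"][200:340,290:490],None,fx=4,fy=4,interpolation=3); b=cv2.resize(t["color"][195:300,310:450],None,fx=4,fy=4,interpolation=3)
cv2.imwrite(f"pics/L{n}.png",a[:,:,::-1]); cv2.imwrite(f"pics/T{n}.png",b[:,:,::-1])
o=get_obs();print(o["position"],o["ft_force"],o["clock"])
E
python3 look.py 1
```

```text
[ 0.46057833 -0.25193118  0.0925085 ] [0.39564128 0.02018078 0.27258029] 2.2
```

View pics/L1.png

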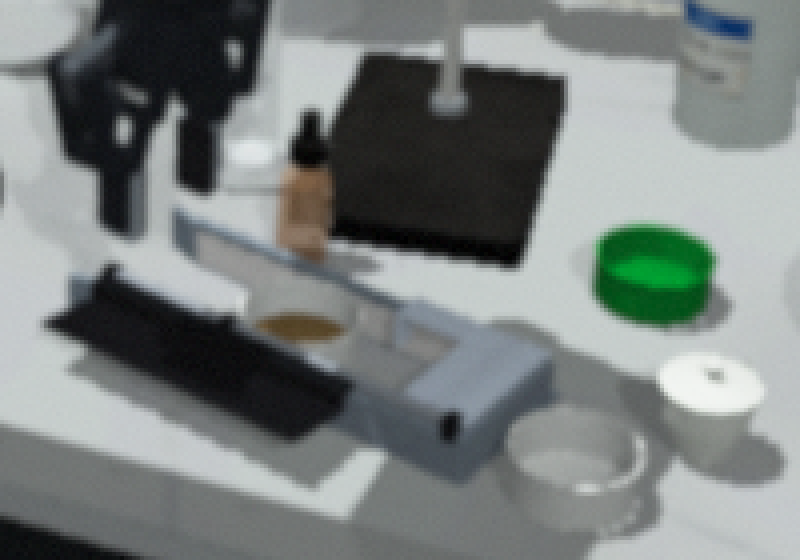

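The view shows the fingers above the lane: the paddle finger's tip is at crop (122,236) and the lane finger's at (203,193). The dock and tin haven't moved.

```bash
python3 - <<'E'
from h import *
S=dict(np.load("s_1.npz"))
th=np.radians(-104.3);R=np.array([[np.cos(th),-np.sin(th)],[np.sin(th),np.cos(th)]]);t=np.array([.4717,-.3526])
c=np.array([.4606,-.2519])
print("dock",R.T@(c-t)*1000)
for s in(-32,32):
  for z in(.075,.0815,.09):
    for dx in (-11,11):
      w=c+R@np.array([dx/1000,s/1000]); p=proj(S,[*w,z]); print(s,z,dx,((p-[290,200]+.4)*4).round())
E
```

```text
dock [-94.83819511 -35.6288752 ]
-32 0.075 -11 [102. 233.]
-32 0.075 11 [140. 249.]
-32 0.0815 -11 [102. 221.]
-32 0.0815 11 [140. 237.]
-32 0.09 -11 [102. 205.]
-32 0.09 11 [140. 221.]
32 0.075 -11 [187. 180.]
32 0.075 11 [223. 195.]
32 0.0815 -11 [187. 168.]
32 0.0815 11 [224. 183.]
32 0.09 -11 [187. 153.]
32 0.09 11 [224. 167.]
```

>>> apply_moves(
  rows=[
    {"x": 0, "y": -2, "z": 30, "ax": 0, "ay": 0, "az": 0, "gripper": 0.43},
    {"x": 0, "y": 0, "z": 22, "ax": 0, "ay": 0, "az": 0, "gripper": 0.43},
    {"x": 0, "y": 0, "z": 0, "ax": 0, "ay": 0, "az": 0, "gripper": 0.43},
    {"x": 0, "y": 0, "z": 0, "ax": 0, "ay": 0, "az": 0, "gripper": 0.43},
  ],
)

```text
clock: 2.53
position: [0.4597, -0.2521, 0.0421]
ee_rot: [0.79, 0.613, 0.0, 0.001]
ft_force: [0.1, 1.3, 0.4]
grip_width: 0.569
grasp_force: 0.0
```

>>> apply_moves(
  rows=[
    {"x": 0, "y": 0, "z": 5, "ax": 0, "ay": 0, "az": 0, "gripper": 0.43},
    {"x": 0, "y": 0, "z": 2, "ax": 0, "ay": 0, "az": 0, "gripper": 0.43},
    {"x": 0, "y": 0, "z": 0, "ax": 0, "ay": 0, "az": 0, "gripper": 0.43},
    {"x": 0, "y": 0, "z": 0, "ax": 0, "ay": 0, "az": 0, "gripper": 0.43},
  ],
)

```text
clock: 2.87
position: [0.4593, -0.2519, 0.0342]
ee_rot: [0.79, 0.613, 0.0, 0.001]
ft_force: [-0.0, -0.5, -0.3]
grip_width: 0.57
grasp_force: 0.0
```

>>> apply_moves(
  rows=[
    {"x": 0, "y": 0, "z": 3, "ax": 0, "ay": 0, "az": 0, "gripper": 0.43},
    {"x": 0, "y": 0, "z": 2, "ax": 0, "ay": 0, "az": 0, "gripper": 0.43},
    {"x": 0, "y": 0, "z": 0, "ax": 0, "ay": 0, "az": 0, "gripper": 0.43},
    {"x": 0, "y": 0, "z": 0, "ax": 0, "ay": 0, "az": 0, "gripper": 0.43},
  ],
)

```text
clock: 3.2
position: [0.4593, -0.2519, 0.0286]
ee_rot: [0.79, 0.613, 0.0, 0.0]
ft_force: [2.5, -2.2, 3.3]
grip_width: 0.573
grasp_force: 1.3
```

```bash
python3 look.py 2
```

```text
[ 0.45926032 -0.25183603  0.02859193] [ 1.48163213 -1.0314707   2.33970633] 3.3
```

View pics/L2.png

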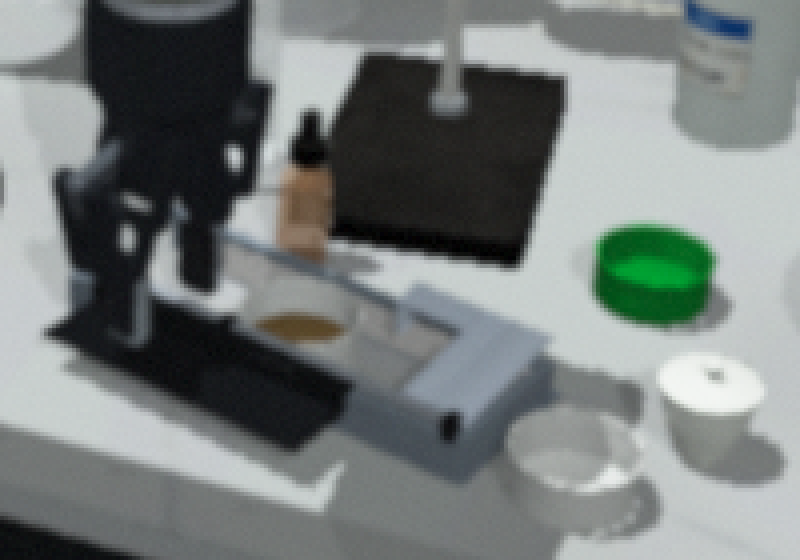

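The view shows the paddle finger on the paddle at crop (130,340), the roof starting to lift, and the lane finger at (205,285) behind the tin. I'll press further.

>>> apply_moves(
  rows=[
    {"x": 0, "y": 0, "z": 2, "ax": 0, "ay": 0, "az": 0, "gripper": 0.43},
    {"x": 0, "y": 0, "z": 2, "ax": 0, "ay": 0, "az": 0, "gripper": 0.43},
    {"x": 0, "y": 0, "z": 0, "ax": 0, "ay": 0, "az": 0, "gripper": 0.43},
    {"x": 0, "y": 0, "z": 0, "ax": 0, "ay": 0, "az": 0, "gripper": 0.43},
  ],
)

```text
clock: 3.63
position: [0.4588, -0.2516, 0.0242]
ee_rot: [0.79, 0.613, -0.0, -0.0]
ft_force: [2.0, -1.0, 3.3]
grip_width: 0.568
grasp_force: 1.7
```

>>> apply_moves(
  rows=[
    {"x": 0, "y": 0, "z": 2, "ax": 0, "ay": 0, "az": 0, "gripper": 0.43},
    {"x": 0, "y": 0, "z": 0, "ax": 0, "ay": 0, "az": 0, "gripper": 0.43},
    {"x": 0, "y": 0, "z": 0, "ax": 0, "ay": 0, "az": 0, "gripper": 0.43},
  ],
)

```text
clock: 3.88
position: [0.4587, -0.2516, 0.0222]
ee_rot: [0.79, 0.613, -0.0, -0.0]
ft_force: [1.8, -0.9, 4.9]
grip_width: 0.566
grasp_force: 1.8
```

```bash
python3 look.py 3
```

```text
[ 0.45869723 -0.25162123  0.02223673] [ 0.94336959 -0.73082619  4.20379972] 3.9833
```

View pics/L3.png

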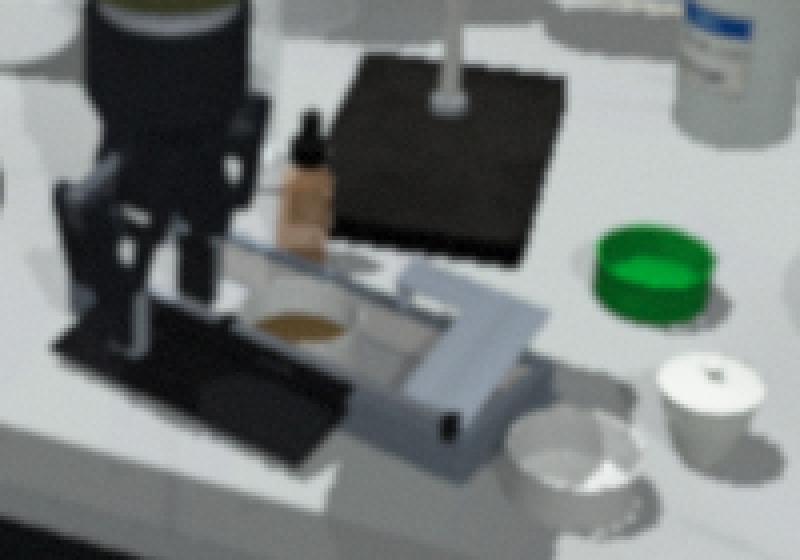

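The roof is about half to three-quarters open: its front-left corner has risen from crop (400,303) to (412,260), roughly 0.33 rad. I'll press until the stop.

>>> apply_moves(
  rows=[
    {"x": 0, "y": 0, "z": 2, "ax": 0, "ay": 0, "az": 0, "gripper": 0.43},
    {"x": 0, "y": 0, "z": 0, "ax": 0, "ay": 0, "az": 0, "gripper": 0.43},
    {"x": 0, "y": 0, "z": 0, "ax": 0, "ay": 0, "az": 0, "gripper": 0.43},
  ],
)

```text
clock: 4.23
position: [0.4588, -0.2517, 0.0203]
ee_rot: [0.79, 0.613, -0.0, -0.0]
ft_force: [0.6, -0.6, 4.7]
grip_width: 0.57
grasp_force: 1.9
```

>>> apply_moves(
  rows=[
    {"x": 0, "y": 0, "z": 1.5, "ax": 0, "ay": 0, "az": 0, "gripper": 0.43},
    {"x": 0, "y": 0, "z": 0, "ax": 0, "ay": 0, "az": 0, "gripper": 0.43},
    {"x": 0, "y": 0, "z": 0, "ax": 0, "ay": 0, "az": 0, "gripper": 0.43},
  ],
)

```text
clock: 4.48
position: [0.459, -0.2517, 0.0191]
ee_rot: [0.79, 0.613, 0.0, 0.0]
ft_force: [1.3, -0.3, 5.8]
grip_width: 0.57
grasp_force: 2.6
```

```bash
python3 - <<'E'
from h import *
S=dict(np.load("s_3.npz"))
th=np.radians(-104.4);R=np.array([[np.cos(th),-np.sin(th)],[np.sin(th),np.cos(th)]]);t=np.array([.4717,-.3526])
for a in(0,.25,.3,.35,.4,.45):
  c=np.cos(a),np.sin(a); o=[]
  for x in(0,.074):
    w=R@np.array([x,-.036+.074*c[0]-.0025*c[1]])+t; p=proj(S,[*w,.030+.074*c[1]+.0025*c[0]]); o.append(((p-[290,200]+.4)*4).round())
  print(a,o)
E
python3 look.py 4
```

```text
0 [array([414., 293.]), array([550., 349.])]
0.25 [array([413., 263.]), array([550., 318.])]
0.3 [array([412., 258.]), array([550., 313.])]
0.35 [array([411., 253.]), array([549., 308.])]
0.4 [array([410., 248.]), array([548., 303.])]
0.45 [array([408., 244.]), array([547., 298.])]
[ 0.45903987 -0.25172566  0.01907896] [ 2.45291196 -0.22971396  6.9262099 ] 4.5833
```

View pics/L4.png

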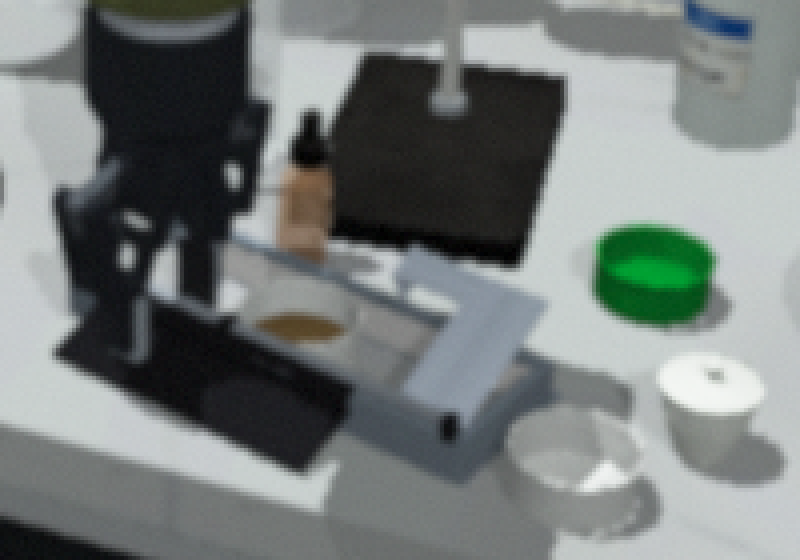

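The roof is now at the open stop: its corner is at crop (408,248), about 0.43 rad, and the force is rising. Next I push along the lane, which is −x in the tool frame.

>>> apply_moves(
  rows=[
    {"x": -4, "y": 0, "z": 0, "ax": 0, "ay": 0, "az": 0, "gripper": 0.43},
    {"x": -4, "y": 0, "z": 0, "ax": 0, "ay": 0, "az": 0, "gripper": 0.43},
    {"x": -4, "y": 0, "z": 0, "ax": 0, "ay": 0, "az": 0, "gripper": 0.43},
    {"x": -4, "y": 0, "z": 0, "ax": 0, "ay": 0, "az": 0, "gripper": 0.43},
    {"x": -4, "y": 0, "z": 0, "ax": 0, "ay": 0, "az": 0, "gripper": 0.43},
  ],
)

```text
clock: 5.0
position: [0.4532, -0.2694, 0.0184]
ee_rot: [0.79, 0.614, -0.0, -0.002]
ft_force: [-1.0, 6.4, 6.2]
grip_width: 0.573
grasp_force: 3.8
```

>>> apply_moves(
  rows=[
    {"x": -4, "y": 0, "z": 0, "ax": 0, "ay": 0, "az": 0, "gripper": 0.43},
    {"x": -4, "y": 0, "z": 0, "ax": 0, "ay": 0, "az": 0, "gripper": 0.43},
    {"x": -4, "y": 0, "z": 0, "ax": 0, "ay": 0, "az": 0, "gripper": 0.43},
    {"x": -4, "y": 0, "z": 0, "ax": 0, "ay": 0, "az": 0, "gripper": 0.43},
    {"x": -4, "y": 0, "z": 0, "ax": 0, "ay": 0, "az": 0, "gripper": 0.43},
  ],
)

```text
clock: 5.42
position: [0.4482, -0.2885, 0.0184]
ee_rot: [0.79, 0.614, -0.0, -0.002]
ft_force: [-1.5, 7.4, 8.2]
grip_width: 0.57
grasp_force: 4.4
```

```bash
python3 look.py 5
```

```text
[ 0.4479581  -0.2893997   0.01842086] [-2.1369716   3.89396905  7.28277506] 5.5167
```

View pics/L5.png

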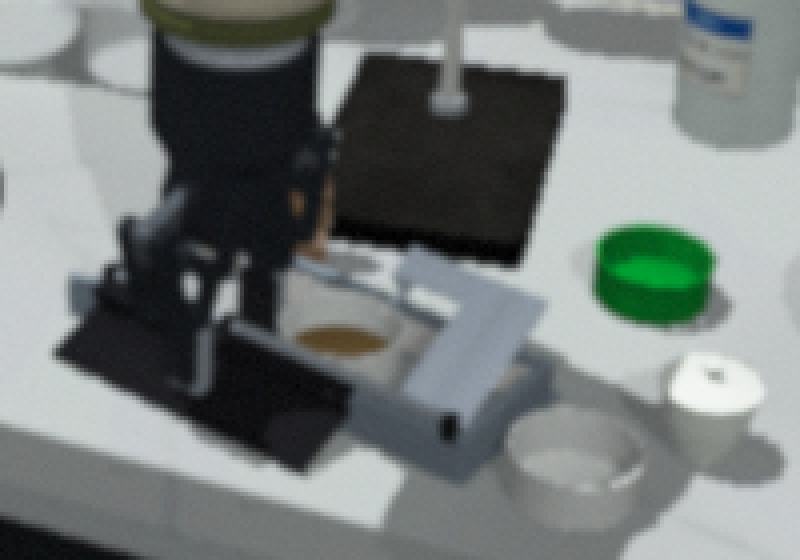

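The tin has been pushed about 23 mm, with its soil now at crop (342,340), and the roof is still fully open. I'll continue.

>>> apply_moves(
  rows=[
    {"x": -4, "y": 0, "z": 0, "ax": 0, "ay": 0, "az": 0, "gripper": 0.43},
    {"x": -4, "y": 0, "z": 0, "ax": 0, "ay": 0, "az": 0, "gripper": 0.43},
    {"x": -4, "y": 0, "z": 0, "ax": 0, "ay": 0, "az": 0, "gripper": 0.43},
    {"x": -4, "y": 0, "z": 0, "ax": 0, "ay": 0, "az": 0, "gripper": 0.43},
    {"x": -4, "y": 0, "z": 0, "ax": 0, "ay": 0, "az": 0, "gripper": 0.43},
  ],
)

```text
clock: 5.93
position: [0.4433, -0.3077, 0.0184]
ee_rot: [0.79, 0.614, 0.0, -0.002]
ft_force: [-2.0, 8.0, 9.5]
grip_width: 0.566
grasp_force: 4.9
```

>>> apply_moves(
  rows=[
    {"x": -4, "y": 0, "z": 0, "ax": 0, "ay": 0, "az": 0, "gripper": 0.43},
    {"x": -4, "y": 0, "z": 0, "ax": 0, "ay": 0, "az": 0, "gripper": 0.43},
    {"x": -4, "y": 0, "z": 0, "ax": 0, "ay": 0, "az": 0, "gripper": 0.43},
    {"x": -3, "y": 0, "z": 0, "ax": 0, "ay": 0, "az": 0, "gripper": 0.43},
    {"x": -2, "y": 0, "z": 0, "ax": 0, "ay": 0, "az": 0, "gripper": 0.43},
  ],
)

```text
clock: 6.35
position: [0.4391, -0.3243, 0.0185]
ee_rot: [0.79, 0.613, 0.0, -0.002]
ft_force: [-0.5, 7.6, 9.2]
grip_width: 0.576
grasp_force: 5.1
```

>>> apply_moves(
  rows=[
    {"x": -3, "y": 0, "z": 0, "ax": 0, "ay": 0, "az": 0, "gripper": 0.43},
    {"x": -3, "y": 0, "z": 0, "ax": 0, "ay": 0, "az": 0, "gripper": 0.43},
    {"x": -2, "y": 0, "z": 0, "ax": 0, "ay": 0, "az": 0, "gripper": 0.43},
  ],
)

```text
clock: 6.6
position: [0.4372, -0.3319, 0.0185]
ee_rot: [0.79, 0.614, 0.0, -0.002]
ft_force: [-1.3, 10.8, 10.0]
grip_width: 0.572
grasp_force: 5.3
```

```bash
python3 look.py 6; python3 - <<'E'
from h import *
from workcell import get_obs
th=np.radians(-104.4);R=np.array([[np.cos(th),-np.sin(th)],[np.sin(th),np.cos(th)]]);t=np.array([.4717,-.3526])
for n,z in(("t_5",.0158),("t_6",.0158),("s_5",.0158),("s_6",.0158)):
    C=dict(np.load(n+".npz"));im=cv2.cvtColor(C["color"],cv2.COLOR_RGB2HSV);m=cv2.inRange(im,(8,70,50),(25,255,230))
    nn,l,s,c=cv2.connectedComponentsWithStats(m)
    for i in range(1,nn):
        p=plane(C,c[i],z);d=R.T@(p[:2]-t)*1000
        if s[i,4]>25 and abs(d[1])<35 and abs(d[0])<120: print(n,c[i].round(1),s[i],d.round(1))
print("tcp dock",R.T@(get_obs()["position"][:2]-t)*1000)
E
```

```text
[ 0.43718263 -0.33184107  0.01847669] [-2.31307342  7.51843557 10.44404297] 6.7
s_5 [374.9 284.9] [365 282  21   7 104] [-16.9   3.1]
s_6 [388.3 292.6] [384 290   9   6  32] [16.9 -2.3]
tcp dock [-11.5226271  -38.59548065]
```

>>> apply_moves(
  rows=[
    {"x": -2, "y": 0, "z": -0.3, "ax": 0, "ay": 0, "az": 0, "gripper": 0.43},
    {"x": -2, "y": 0, "z": 0, "ax": 0, "ay": 0, "az": 0, "gripper": 0.43},
    {"x": -2, "y": 0, "z": 0, "ax": 0, "ay": 0, "az": 0, "gripper": 0.43},
  ],
)

```text
clock: 6.95
position: [0.437, -0.3326, 0.0184]
ee_rot: [0.788, 0.616, 0.002, -0.004]
ft_force: [-0.4, 30.9, 18.7]
grip_width: 0.569
grasp_force: 7.4
```

>>> apply_moves(
  rows=[
    {"x": -1.5, "y": 0, "z": 0, "ax": 0, "ay": 0, "az": 0, "gripper": 0.43},
    {"x": -1.5, "y": 0, "z": 0, "ax": 0, "ay": 0, "az": 0, "gripper": 0.43},
  ],
)

```text
clock: 7.12
position: [0.4369, -0.3329, 0.0183]
ee_rot: [0.787, 0.617, 0.002, -0.006]
ft_force: [-0.9, 38.3, 20.9]
grip_width: 0.572
grasp_force: 8.6
```

>>> apply_moves(
  rows=[
    {"x": -1, "y": 0, "z": 0, "ax": 0, "ay": 0, "az": 0, "gripper": 0.43},
    {"x": -1, "y": 0, "z": 0, "ax": 0, "ay": 0, "az": 0, "gripper": 0.43},
  ],
)

```text
clock: 7.28
position: [0.4369, -0.333, 0.0183]
ee_rot: [0.787, 0.617, 0.003, -0.006]
ft_force: [-0.6, 43.3, 23.8]
grip_width: 0.574
grasp_force: 9.4
```

>>> apply_moves(
  rows=[
    {"x": 9, "y": 0, "z": -0.5, "ax": 0, "ay": 0, "az": 0, "gripper": 0.43},
    {"x": 0, "y": 0, "z": 0, "ax": 0, "ay": 0, "az": 0, "gripper": 0.43},
    {"x": 0, "y": 0, "z": 0, "ax": 0, "ay": 0, "az": 0, "gripper": 0.43},
  ],
)

```text
clock: 7.53
position: [0.4373, -0.3324, 0.0189]
ee_rot: [0.789, 0.615, 0.001, -0.002]
ft_force: [0.1, 13.3, 6.1]
grip_width: 0.567
grasp_force: 2.9
```

```bash
python3 look.py 7; python3 - <<'E'
from h import *
S=dict(np.load("s_7.npz"));T=dict(np.load("t_7.npz"))
a=cv2.resize(S["color"][222:332,340:450],None,fx=5.4,fy=5.4,interpolation=3);b=cv2.resize(T["color"][225:285,330:430],None,fx=2,fy=2,interpolation=3)
o=np.zeros((594,800,3),np.uint8);o[:,:594]=a[:594];o[:120,594:794]=b;cv2.imwrite("pics/m7.png",o[:,:,::-1])
th=np.radians(-104.4);R=np.array([[np.cos(th),-np.sin(th)],[np.sin(th),np.cos(th)]]);t=np.array([.4717,-.3526])
for x in(25,30,35,40):
    for n,d in(("left",(x-30,0)),("right",(x,-30)),("c",(x,0))):
        w=R@np.array(d)/1000+t;print(x,n,((proj(S,[*w,.026])-[340,222]+.4)*5.4).round(),((proj(S,[*w,.0158])-[340,222]+.4)*5.4).round())
E
```

```text
[ 0.43729684 -0.33243691  0.01894397] [ 1.07403574 13.10975092  7.27025435] 7.6333
25 left [215. 334.] [214. 358.]
25 right [240. 404.] [238. 428.]
25 c [288. 365.] [286. 389.]
30 left [227. 339.] [226. 363.]
30 right [252. 409.] [250. 434.]
30 c [301. 370.] [299. 394.]
35 left [239. 344.] [238. 368.]
35 right [265. 414.] [263. 439.]
35 c [313. 375.] [311. 400.]
40 left [252. 349.] [250. 373.]
40 right [277. 420.] [275. 445.]
40 c [326. 380.] [323. 405.]
```

View pics/m7.png

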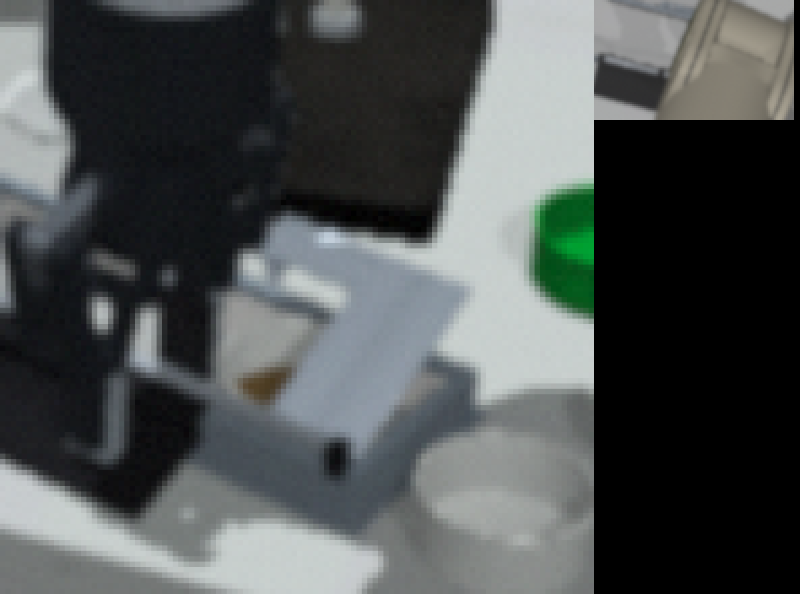

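The view shows the gripper's knuckle at (265,215) meeting the front corner of the roof. The soil edge at (240,385) puts the tin about 8 mm short of home. I'll back off with the paddle still held down, narrow the fingers, shift right and yaw a little so the knuckle clears.

>>> apply_moves(
  rows=[
    {"x": 5, "y": 0, "z": 0, "ax": 0, "ay": 0, "az": 0, "gripper": 0.43},
    {"x": 5, "y": 0, "z": 0, "ax": 0, "ay": 0, "az": 0, "gripper": 0.43},
    {"x": 5, "y": 0, "z": 0, "ax": 0, "ay": 0, "az": 0, "gripper": 0.43},
    {"x": 0, "y": 0, "z": 0, "ax": 0, "ay": 0, "az": 0, "gripper": 0.43},
  ],
)

```text
clock: 7.97
position: [0.4407, -0.3208, 0.0194]
ee_rot: [0.79, 0.613, -0.0, -0.0]
ft_force: [-1.1, 0.7, 2.1]
grip_width: 0.569
grasp_force: 1.4
```

>>> apply_moves(
  rows=[
    {"x": 0, "y": -1, "z": -0.5, "ax": 0, "ay": 0, "az": -2, "gripper": 0.47},
    {"x": 0, "y": -1, "z": -0.5, "ax": 0, "ay": 0, "az": -2, "gripper": 0.51},
    {"x": 0, "y": -1, "z": -0.5, "ax": 0, "ay": 0, "az": -2, "gripper": 0.54},
    {"x": 0, "y": 0, "z": 0, "ax": 0, "ay": 0, "az": -2, "gripper": 0.54},
    {"x": 0, "y": 0, "z": 0, "ax": 0, "ay": 0, "az": 0, "gripper": 0.54},
  ],
)

```text
clock: 8.38
position: [0.4374, -0.3196, 0.0209]
ee_rot: [0.744, 0.668, 0.0, -0.001]
ft_force: [-2.9, 3.9, 6.7]
grip_width: 0.461
grasp_force: 3.8
```

>>> apply_moves(
  rows=[
    {"x": 0, "y": -1, "z": -0.4, "ax": 0, "ay": 0, "az": 0, "gripper": 0.58},
    {"x": 0, "y": -1, "z": -0.4, "ax": 0, "ay": 0, "az": 0, "gripper": 0.61},
    {"x": 0, "y": 0, "z": 0, "ax": 0, "ay": 0, "az": 0, "gripper": 0.61},
    {"x": 0, "y": 0, "z": 0, "ax": 0, "ay": 0, "az": 0, "gripper": 0.61},
  ],
)

```text
clock: 8.72
position: [0.4347, -0.3194, 0.0214]
ee_rot: [0.745, 0.667, -0.0, -0.002]
ft_force: [-5.9, 5.4, 6.6]
grip_width: 0.389
grasp_force: 4.7
```

```bash
cat > chk.py <<'E'
from workcell import *
from h import *
o=get_obs();S=camera("scene");np.savez("s_c.npz",**S)
th=np.radians(-104.4);R=np.array([[np.cos(th),-np.sin(th)],[np.sin(th),np.cos(th)]]);t=np.array([.4717,-.3526])
print("tcp",(R.T@(o["position"][:2]-t)*1000).round(1),o["position"][2],o["ft_force"].round(1),o["clock"])
hsv=cv2.cvtColor(S["color"],cv2.COLOR_RGB2HSV);m=cv2.inRange(hsv,(8,70,50),(25,255,230));m[:270]=0;m[310:]=0;m[:,:340]=0;m[:,420:]=0
ys,xs=np.nonzero(m);print("soil",len(xs),xs.min() if len(xs) else None,xs.max() if len(xs) else None,ys.min() if len(xs) else None,ys.max() if len(xs) else None)
# roof rear-left corner: rightmost bluish-grey roof pixel vs bench
g=S["color"].astype(int); r=cv2.inRange((g[:,:,2]-g[:,:,0]).clip(0,255).astype(np.uint8),10,80);r[:255]=0;r[330:]=0;r[:,:380]=0;r[:,440:]=0
n,l,s,c=cv2.connectedComponentsWithStats(r);k=1+s[1:,4].argmax();print("roof blob top",s[k], "rightmost top rows",[ (y,int(np.nonzero(l[y]==k)[0].max())) for y in range(s[k][1],s[k][1]+26,2) if (l[y]==k).any()])
E
python3 chk.py
```

```text
tcp [-23.  -44.1] 0.02143863741086387 [-5.9  5.4  6.6] 8.7167
soil 28 385 392 291 295
roof blob top [ 380  260   50   62 1670] rightmost top rows [(260, 393), (262, 397), (264, 401), (266, 405), (268, 410), (270, 415), (272, 420), (274, 426), (276, 426), (278, 425), (280, 424), (282, 423), (284, 421)]
```

>>> apply_moves(
  rows=[
    {"x": -4, "y": -0.5, "z": -0.4, "ax": 0, "ay": 0, "az": 0, "gripper": 0.61},
    {"x": -4, "y": -0.5, "z": 0, "ax": 0, "ay": 0, "az": 0, "gripper": 0.61},
    {"x": -4, "y": -0.5, "z": 0, "ax": 0, "ay": 0, "az": 0, "gripper": 0.61},
    {"x": -2, "y": -0.3, "z": 0, "ax": 0, "ay": 0, "az": 0, "gripper": 0.61},
  ],
)

```text
clock: 9.1
position: [0.4328, -0.3334, 0.0223]
ee_rot: [0.745, 0.667, 0.0, -0.001]
ft_force: [-1.5, 5.1, 6.8]
grip_width: 0.392
grasp_force: 3.5
```

>>> apply_moves(
  rows=[
    {"x": -2, "y": -0.2, "z": 0, "ax": 0, "ay": 0, "az": 0, "gripper": 0.61},
    {"x": -2, "y": -0.2, "z": 0, "ax": 0, "ay": 0, "az": 0, "gripper": 0.61},
    {"x": -2, "y": -0.2, "z": 0, "ax": 0, "ay": 0, "az": 0, "gripper": 0.61},
  ],
)

```text
clock: 9.35
position: [0.4317, -0.3387, 0.0223]
ee_rot: [0.745, 0.667, 0.001, -0.001]
ft_force: [-1.5, 5.5, 7.6]
grip_width: 0.393
grasp_force: 4.1
```

```bash
python3 chk.py
```

```text
tcp [ -3.5 -42.2] 0.022342288110719862 [-1.5  5.5  7.6] 9.35
soil 28 385 392 291 295
roof blob top [ 380  261   50   60 1667] rightmost top rows [(261, 394), (263, 400), (265, 406), (267, 408), (269, 413), (271, 419), (273, 423), (275, 426), (277, 426), (279, 424), (281, 424), (283, 422), (285, 420)]
```

>>> apply_moves(
  rows=[
    {"x": -2, "y": -0.6, "z": 0, "ax": 0, "ay": 0, "az": 0, "gripper": 0.61},
    {"x": -2, "y": -0.6, "z": 0, "ax": 0, "ay": 0, "az": 0, "gripper": 0.61},
  ],
)

```text
clock: 9.57
position: [0.4303, -0.3427, 0.0224]
ee_rot: [0.745, 0.667, 0.001, -0.001]
ft_force: [-1.1, 4.2, 5.2]
grip_width: 0.392
grasp_force: 3.0
```

>>> apply_moves(
  rows=[
    {"x": -2, "y": -0.6, "z": 0, "ax": 0, "ay": 0, "az": 0, "gripper": 0.61},
    {"x": -2, "y": -0.6, "z": 0, "ax": 0, "ay": 0, "az": 0, "gripper": 0.61},
  ],
)

```text
clock: 9.73
position: [0.4285, -0.3469, 0.0223]
ee_rot: [0.745, 0.667, 0.0, -0.0]
ft_force: [-0.1, 4.1, 4.6]
grip_width: 0.39
grasp_force: 2.2
```

```bash
python3 chk.py
```

```text
tcp [  5.3 -43.3] 0.022299802335881976 [-0.1  4.1  4.6] 9.7333
soil 13 387 391 292 295
roof blob top [ 380  261   50   60 1643] rightmost top rows [(261, 394), (263, 399), (265, 405), (267, 410), (269, 413), (271, 418), (273, 423), (275, 426), (277, 426), (279, 424), (281, 423), (283, 422), (285, 420)]
```

>>> apply_moves(
  rows=[
    {"x": -2, "y": -0.3, "z": 0, "ax": 0, "ay": 0, "az": 0, "gripper": 0.61},
    {"x": -1, "y": -0.2, "z": 0, "ax": 0, "ay": 0, "az": 0, "gripper": 0.61},
  ],
)

```text
clock: 9.95
position: [0.4273, -0.3507, 0.0222]
ee_rot: [0.745, 0.667, 0.0, -0.0]
ft_force: [-0.8, 2.8, 3.9]
grip_width: 0.39
grasp_force: 1.9
```

>>> apply_moves(
  rows=[
    {"x": -1.5, "y": -0.2, "z": 0, "ax": 0, "ay": 0, "az": 0, "gripper": 0.61},
    {"x": -1.5, "y": -0.2, "z": 0, "ax": 0, "ay": 0, "az": 0, "gripper": 0.61},
  ],
)

```text
clock: 10.12
position: [0.4265, -0.3538, 0.0222]
ee_rot: [0.745, 0.667, -0.0, -0.0]
ft_force: [-1.0, 2.7, 3.8]
grip_width: 0.39
grasp_force: 1.8
```

```bash
python3 chk.py
```

```text
tcp [ 12.4 -43.4] 0.022238525178226547 [-1.   2.7  3.8] 10.1167
soil 0 None None None None
roof blob top [ 380  262   51   59 1599] rightmost top rows [(262, 396), (264, 401), (266, 406), (268, 412), (270, 416), (272, 420), (274, 426), (276, 427), (278, 425), (280, 424), (282, 423), (284, 421), (286, 420)]
```

>>> apply_moves(
  rows=[
    {"x": -1.5, "y": -0.2, "z": 0, "ax": 0, "ay": 0, "az": 0, "gripper": 0.61},
    {"x": -1, "y": -0.1, "z": 0, "ax": 0, "ay": 0, "az": 0, "gripper": 0.61},
  ],
)

```text
clock: 10.33
position: [0.426, -0.3561, 0.0223]
ee_rot: [0.745, 0.667, 0.0, -0.0]
ft_force: [-0.5, 6.6, 4.2]
grip_width: 0.392
grasp_force: 3.5
```

```bash
python3 chk.py; python3 - <<'E'
from h import *
S=dict(np.load("s_c.npz"));g=S["color"]
# ascii dump of lane window, region between finger and roof
for y in range(276,302,2): print(y,' '.join('%02x%02x%02x'%tuple(g[y,x]) for x in range(370,402,2)))
E
```

```text
tcp [ 14.8 -43.4] 0.022256956969915746 [-0.5  6.6  4.2] 10.3333
soil 0 None None None None
roof blob top [ 380  263   51   58 1583] rightmost top rows [(263, 398), (265, 403), (267, 407), (269, 415), (271, 418), (273, 422), (275, 426), (277, 426), (279, 425), (281, 424), (283, 422), (285, 421), (287, 421)]
276 1c1d22 222728 2a2c2d 1b1e1e 121516 111617 111317 131719 101317 111415 474e56 818e97 9da8ad b0b8b8 bdc5c3 c4cdca
278 161a1f 1d2024 191a1b 161818 121417 13171a 141618 121618 101017 141518 414649 6c737c 6a757d 707980 919aa0 a8b0b1
280 161719 14151a 16181b 151719 151519 121316 101418 111216 121518 202122 6d706d 878889 777b7c 5a6165 555e64 5d656c
282 12171a 373b3d 363939 121317 111718 121415 161718 171a1e 3c4246 5f6163 919090 969694 91918f 7b7b7b 646666 666d76
284 17171b 5a5c5e 707576 181c1c 111315 121014 101212 151719 43474a 838484 959696 959896 919392 858888 7d8183 868f99
286 14161a 3f4444 676b6d 191c1d 0e1317 141518 121414 121413 313537 848785 949794 929593 858987 797b7d 838b92 89949f
288 131717 1b1f22 2c2e2f 151719 111315 111214 151616 111312 3b3f40 848887 8d9190 858887 787b7a 7f868c 87939d 8b97a1
290 141718 111316 15191b 141419 121317 131516 131414 121616 3f4445 828785 878b8a 7a7e7b 7b8184 89939c 88939f 8b96a1
292 0d1114 101216 181a1c 111519 2f3437 383c3f 1c1d1e 121113 444749 7c7f7e 777a77 777b7b 878f98 8b96a1 8b98a2 8c98a1
294 0f1315 111418 161a1d 202527 696e76 959da4 5d656a 27292b 4b4f4f 7c807d 74716a 7e8588 8b95a1 8d96a1 8e99a3 8c95a0
296 101217 111216 303537 4c5457 535a60 7f8a8f 6f777d 565c62 575b60 6f706f 706f6d 868f9b 8d98a3 8d98a3 8b96a0 89949f
298 14151a 111414 3b4144 5b6266 454c52 5f6870 585f66 595d62 61686d 60676c 6d7378 7f8892 89949f 8c97a2 8a949f 8b959e
300 121718 121516 3c4244 5a5f64 454e53 59646c 5c666f 4f585e 50585d 565d64 5c6369 656b71 727b82 808992 848f9a 89939e
```

>>> apply_moves(
  rows=[
    {"x": -1, "y": -0.1, "z": 0, "ax": 0, "ay": 0, "az": 0, "gripper": 0.61},
    {"x": 0, "y": 0, "z": 0, "ax": 0, "ay": 0, "az": 0, "gripper": 0.61},
  ],
)

```text
clock: 10.55
position: [0.426, -0.3562, 0.0222]
ee_rot: [0.745, 0.667, 0.0, -0.001]
ft_force: [-1.0, 5.9, 5.5]
grip_width: 0.392
grasp_force: 4.1
```

>>> apply_moves(
  rows=[
    {"x": -1, "y": -0.1, "z": 0, "ax": 0, "ay": 0, "az": 0, "gripper": 0.61},
    {"x": 0, "y": 0, "z": 0, "ax": 0, "ay": 0, "az": 0, "gripper": 0.61},
  ],
)

```text
clock: 10.72
position: [0.426, -0.3564, 0.0222]
ee_rot: [0.745, 0.667, 0.001, -0.001]
ft_force: [-0.8, 8.8, 7.3]
grip_width: 0.39
grasp_force: 5.2
```

```bash
python3 chk.py
```

```text
tcp [ 15.  -43.3] 0.022194269553110043 [-0.8  8.8  7.3] 10.7167
soil 0 None None None None
roof blob top [ 380  263   50   58 1574] rightmost top rows [(263, 398), (265, 404), (267, 407), (269, 415), (271, 418), (273, 423), (275, 426), (277, 426), (279, 425), (281, 423), (283, 422), (285, 421), (287, 420)]
```

The stall is stiff (force rises, no motion) at the expected home position, so I'll back off along the lane with the paddle still down and then lift.

>>> apply_moves(
  rows=[
    {"x": 4, "y": 0.5, "z": 0, "ax": 0, "ay": 0, "az": 0, "gripper": 0.61},
    {"x": 6, "y": 0.8, "z": 0, "ax": 0, "ay": 0, "az": 0, "gripper": 0.61},
    {"x": 6, "y": 0.8, "z": 0, "ax": 0, "ay": 0, "az": 0, "gripper": 0.61},
    {"x": 6, "y": 0.8, "z": 0, "ax": 0, "ay": 0, "az": 0, "gripper": 0.61},
    {"x": 6, "y": 0.8, "z": 0, "ax": 0, "ay": 0, "az": 0, "gripper": 0.61},
  ],
)

```text
clock: 11.18
position: [0.4325, -0.3306, 0.0225]
ee_rot: [0.745, 0.667, -0.0, 0.0]
ft_force: [-1.8, -1.9, 2.8]
grip_width: 0.389
grasp_force: 1.8
```

>>> apply_moves(
  rows=[
    {"x": 6, "y": 0.5, "z": 0, "ax": 0, "ay": 0, "az": 0, "gripper": 0.61},
    {"x": 6, "y": 0.5, "z": 0, "ax": 0, "ay": 0, "az": 0, "gripper": 0.61},
    {"x": 6, "y": 0.5, "z": 0, "ax": 0, "ay": 0, "az": 0, "gripper": 0.61},
    {"x": 0, "y": 0, "z": 0, "ax": 0, "ay": 0, "az": 0, "gripper": 0.61},
  ],
)

```text
clock: 11.52
position: [0.4364, -0.3113, 0.0223]
ee_rot: [0.745, 0.667, 0.0, -0.0]
ft_force: [-1.5, 1.6, 2.8]
grip_width: 0.394
grasp_force: 1.7
```

```bash
python3 chk.py; python3 - <<'E'
from h import *
S=dict(np.load("s_c.npz"));g=S["color"]
for y in range(282,304,2): print(y,' '.join('%02x%02x%02x'%tuple(g[y,x]) for x in range(372,404,2)))
E
```

```text
tcp [-31.2 -44.5] 0.022304718566970694 [-1.5  1.6  2.8] 11.5167
soil 0 None None None None
roof blob top [ 380  261   50   60 1669] rightmost top rows [(261, 394), (263, 398), (265, 403), (267, 407), (269, 413), (271, 417), (273, 423), (275, 426), (277, 427), (279, 425), (281, 423), (283, 422), (285, 421)]
282 c4c9c8 b9bebf a4a8ab 8e9292 8f9091 959595 868684 848584 858683 848684 858784 838483 767676 656867 676d76 858f9b
284 c7cbcb c6cbca c4c7c9 b3b7b9 a1a5a7 989b9d 828586 82817f 858584 848584 8b8b8a 8a8b89 858886 7d8184 87909a 8b95a0
286 c7cac9 c5caca c3c8c8 c3c6c9 b9bdc0 a1a6a8 7a8081 6e7174 898a8c 90918f 8f9292 868987 797e7e 838b93 8a959f 8e97a3
288 b8bcbc a9acac 9a9d9d 898e8f 838789 777a7d 6d7273 727576 939893 8e9190 858987 797d7b 7f858b 8993a0 8d97a2 8e98a3
290 747a7c 75787a 767979 747876 767979 6c6f71 636664 747776 8b8f8d 878a88 7a7e7b 7b8182 8a939d 8c97a3 8e98a3 8c97a3
292 555b60 62696c 686f71 6f7376 717474 676a69 616364 767a78 858986 787b78 777c7c 878f98 8c96a2 8e9aa4 8c98a3 8c97a1
294 242629 3d4245 545960 5d6369 646a6e 64686b 616665 707271 7b7f7c 686862 7c8287 89959f 8d99a4 8e99a3 8b97a0 88959f
296 0e0f10 121012 202224 414548 5c6367 60666b 61686c 656a6c 6e716d 6e6f6d 88919c 8d99a4 8e99a4 8c98a3 8a949f 8993a0
298 0f0e12 0b0d10 15181a 3d4449 505961 53585f 585e62 60646b 656b70 6e757b 7f8992 8c97a0 8e99a4 8c97a2 8a949e 88959f
300 090a0c 121112 22282a 434d52 49535a 4c545c 4d545b 4e575c 575e62 5d646c 656c72 717982 7f8a92 87909b 8c95a1 8c99a2
302 0f1111 0e0e0e 1c1f21 41484e 464e53 454f55 4a535a 4d575d 515960 50565c 535a5f 5d6368 656c72 6d737c 717c83 717983
```

The tin's left rim shows at x≈386 on row 286, which matches the home prediction (386.3, 286.2). Now I lift away.

>>> apply_moves(
  rows=[
    {"x": 1, "y": 0, "z": -6, "ax": 0, "ay": 0, "az": 0, "gripper": 0.61},
    {"x": 0, "y": 0, "z": -15, "ax": 0, "ay": 0, "az": 0, "gripper": 0.61},
    {"x": 0, "y": 0, "z": -35, "ax": 0, "ay": 0, "az": 0, "gripper": 0.61},
    {"x": 0, "y": 0, "z": -40, "ax": 0, "ay": 0, "az": 0, "gripper": 0.61},
    {"x": 0, "y": 0, "z": -40, "ax": 0, "ay": 0, "az": 0, "gripper": 0.61},
  ],
)

```text
clock: 11.98
position: [0.4356, -0.3114, 0.1597]
ee_rot: [0.745, 0.667, 0.0, -0.001]
ft_force: [0.4, -0.8, -1.6]
grip_width: 0.388
grasp_force: 0.0
```

>>> apply_moves(
  rows=[
    {"x": 0, "y": -30, "z": -20, "ax": 0, "ay": 0, "az": 0, "gripper": 0.61},
    {"x": 10, "y": -38, "z": 0, "ax": 0, "ay": 0, "az": 0, "gripper": 0.61},
    {"x": 10, "y": -38, "z": 0, "ax": 0, "ay": 0, "az": 0, "gripper": 0.61},
    {"x": 30, "y": -20, "z": 0, "ax": 0, "ay": 0, "az": 0, "gripper": 0.61},
    {"x": 38, "y": 0, "z": 0, "ax": 0, "ay": 0, "az": 0, "gripper": 0.61},
  ],
)

```text
clock: 12.4
position: [0.3165, -0.2114, 0.178]
ee_rot: [0.748, 0.664, -0.001, -0.0]
ft_force: [0.9, 0.1, 0.6]
grip_width: 0.393
grasp_force: 0.0
```

>>> apply_moves(
  rows=[
    {"x": 38, "y": 0, "z": 0, "ax": 0, "ay": 0, "az": 0, "gripper": 0.61},
    {"x": 38, "y": 0, "z": 0, "ax": 0, "ay": 0, "az": 0, "gripper": 0.61},
    {"x": 0, "y": 0, "z": 0, "ax": 0, "ay": 0, "az": 0, "gripper": 0.61},
    {"x": 0, "y": 0, "z": 0, "ax": 0, "ay": 0, "az": 0, "gripper": 0.61},
  ],
)

```text
clock: 12.73
position: [0.3292, -0.1339, 0.1787]
ee_rot: [0.744, 0.668, -0.0, 0.001]
ft_force: [0.3, -1.3, 0.4]
grip_width: 0.391
grasp_force: 0.0
```

```bash
python3 chk.py; python3 - <<'E'
from workcell import *
from h import *
T=camera("top");S=dict(np.load("s_c.npz"))
th=np.radians(-104.4);R=np.array([[np.cos(th),-np.sin(th)],[np.sin(th),np.cos(th)]]);t=np.array([.4717,-.3526])
hsv=cv2.cvtColor(T["color"],cv2.COLOR_RGB2HSV);m=cv2.inRange(hsv,(8,60,50),(25,255,230));m[:225]=0;m[290:]=0;m[:,:330]=0;m[:,430:]=0
ys,xs=np.nonzero(m)
if len(xs):
    D=np.array([R.T@(plane(T,(x,y),.0158)[:2]-t)*1000 for x,y in zip(xs,ys)]);print("soil dock range",len(xs),D.min(0),D.max(0))
for n,A,B in(("top",dict(np.load("top0.npz")),T),("scene",dict(np.load("scene0.npz")),S)):
    d=cv2.absdiff(A["color"],B["color"]).max(2);nn,l,s,c=cv2.connectedComponentsWithStats((cv2.medianBlur(d,3)>40).astype(np.uint8))
    print(n,[s[i].tolist() for i in range(1,nn) if s[i,4]>12])
E
```

```text
tcp [-176.4 -192.4] 0.17870696394419275 [ 0.3 -1.3  0.4] 12.7333
soil 0 None None None None
roof blob top [ 380  269   50   52 1369] rightmost top rows [(269, 380), (271, 384), (273, 394), (275, 399), (277, 403), (279, 409), (281, 414), (283, 419), (285, 424), (287, 427), (289, 427), (291, 428), (293, 427)]
soil dock range 110 [ 18.17859504 -19.7435008 ] [36.89591393 17.37183189]
top [[362, 237, 23, 23, 409], [385, 241, 4, 9, 18], [397, 247, 11, 19, 145], [252, 276, 72, 77, 1535], [333, 277, 87, 18, 970], [239, 315, 12, 24, 59], [243, 337, 5, 11, 27], [232, 340, 7, 15, 33], [401, 341, 233, 139, 7650], [202, 354, 99, 68, 3777], [628, 361, 12, 19, 90], [212, 381, 5, 9, 26], [223, 404, 22, 5, 74], [290, 407, 9, 6, 38], [302, 410, 6, 12, 52], [600, 413, 40, 26, 204], [611, 425, 29, 19, 78], [174, 427, 84, 50, 1722], [167, 445, 21, 34, 267], [588, 445, 20, 7, 50], [225, 472, 13, 8, 49]]
scene [[44, 0, 25, 37, 285], [88, 0, 180, 234, 12665], [440, 0, 200, 283, 23280], [567, 56, 6, 12, 38], [542, 64, 20, 21, 349], [15, 101, 64, 146, 2537], [23, 115, 7, 4, 14], [1, 130, 5, 9, 25], [63, 150, 3, 6, 14], [0, 154, 16, 32, 213], [237, 204, 14, 19, 206], [13, 207, 6, 7, 23], [0, 253, 30, 68, 955], [368, 269, 7, 4, 14], [352, 275, 33, 19, 261], [389, 291, 5, 6, 21], [291, 297, 114, 40, 1296], [110, 370, 48, 7, 190], [160, 379, 14, 7, 67], [169, 386, 12, 16, 95], [33, 446, 45, 13, 309], [78, 460, 36, 18, 434]]
```

```bash
python3 - <<'E'
from workcell import *
from h import *
th=np.radians(-104.4);R=np.array([[np.cos(th),-np.sin(th)],[np.sin(th),np.cos(th)]]);t=np.array([.4717,-.3526])
for T in(dict(np.load("top0.npz")),camera("top")):
    m=cv2.inRange(cv2.cvtColor(T["color"],cv2.COLOR_RGB2HSV),(8,60,50),(25,255,230));m[:225]=0;m[290:]=0;m[:,:330]=0;m[:,430:]=0
    ys,xs=np.nonzero(m);D=np.array([R.T@(plane(T,(x,y),.0158)[:2]-t)*1000 for x,y in zip(xs,ys)]);q=D[abs(D[:,1])<8];print(len(xs),D.min(0),D.max(0),q[:,0].min())
E
```

```text
351 [-64.65194609 -25.46369297] [-15.89750468  23.69469233] -64.6519460949702
110 [ 18.17859504 -18.60643411] [36.89591393 17.37183189] 18.178595042415964
```

```bash
python3 -c "
from workcell import *
print(hand_in())"
```

```text
the job is handed in; nothing more can be done
None
```

The soil tin is home against the back stop, the flap has sprung shut behind it, and I have handed the job in. During the push a gripper knuckle caught the open roof's front corner, and the total tool force reached about 49 N before I backed off; if the knuckle's share was over 40 N, that breaks the pressing limit.

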